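# Clamp a brass bracket by its slotted star wheel adjuster

## Robot

A 6-joint arm with a two-finger parallel gripper is mounted at the origin on the work surface. World frame = base frame: x ahead of the robot, y to its left, z up, the work surface at z = 0. Lengths are in m, angles in rad, forces in N, time in s.
With the tool pointing down it reaches from about 0.3 to 0.775 m from the base axis. Payload 14.6 kg.
Tool frame: the origin (TCP) lies between the finger pads; the fingertips stand 19 mm ahead of it and the grasp point (between the pads) is the TCP (ctrl.finger_overhang is the distance from the TCP to the fingertips, in m); z points along the fingers, y is the direction in which the jaws open and shut (so a half turn about z gives the same grasp; the last joint's range is limited). The gripper opens to 94 mm and grips with 3 to 60 N. Pads are 16 mm wide; open, the fingers measure 119 mm over their backs; the gripper's body (75 mm by 177 mm) begins 78 mm behind the grasp point.
Start: joints at [-1.335, 0.3, 1.521, -0, 1.321, -0.067], TCP at [0.164, -0.525, 0.224] pointing down, gripper open.
Joint ranges: [-3.03, 3.03], [-0.79, 2.21], [0.23, 2.52], [-1.04, 4.18], [0, 3.07], [-2.55, 2.55]. Speed limits (rad/s): [2.22, 2.22, 2.57, 3.14, 3.14, 3.14].

## Interface

Orientations are given as [roll, pitch, yaw] about the fixed x, y, z axes, in that order (R = Rz(yaw) Ry(pitch) Rx(roll)).
In Python, from station import ctrl gives the robot as it stands.
- The arm moves only by the tool send_rows, never from a script. Its argument "series" is a list of rows, each a list of 7 numbers: the turn, a rotation vector about the tool's x, y, z in degrees, then the shift along the tool's x, y, z in m, then the gripper's target within -1 to 1 (fully open at 1, half-way at 0, shut at -1). A call has 1 to 8 rows; each row is the pose to reach, as a shift and turn from the pose commanded when the call began, along the tool's axes at that moment; what a row does not reach only later rows make up. A row lasts 1/10 s, in which the tool goes at most 50 mm and 8.59 degrees, less where a joint would pass 70% of its speed; a pose out of reach is approached as far as the arm can. A call with a gripper value outside its range is refused whole. The fingers move at their own pace and stop on an object; "force" is the grip in N (left out, the last holds). Time passes only in rows, so rows that repeat a pose let the fingers close. It gives the time, the measured TCP pose, the force and the opening at its end, in the units of the state.
- ctrl.get_obs(): the state, without advancing time (a new reading comes with each control period).
- ctrl.camera(name): name is "scene" or "top"; returns a dict with "pixels" (384x512x3 uint8, red, green, blue), "z_map" (384x512 float32, m along the optical axis (not along the pixel's ray), 0 where there is no reading), "fov_y" (degrees; the focal length in pixels is half the picture's height over the tangent of half this angle, whatever the lens; pixels are square), "cx", "cy" (the principal point, pixels), "R" (3x3) and "t" (3): a world point X has camera coordinates R X + t. Camera axes: x right, y down, z forward; pixel columns grow to the right and rows downward; lengths in m; the calibration is good to about 2 mm. A picture is of the moment at which its call begins.
- ctrl.hand_in(): hands the job in, once; it reports no verdict.
The state is a dict: "time_s": time; "qpos": joint angles; "joint_vel": joint speeds; "tau": joint torques, N m; "ee_pos": TCP position; "eef_rot": TCP orientation; "force": force on the tool from outside, world axes, zero at the start; "moment": the same for the moment, N m; "grip_width": finger opening in m.
Only numpy, scipy, OpenCV 4.12 (cv2) and the standard library are available. Lean on these libraries where they do the work, as an engineer would, in place of code of your own. Each camera call takes 0.05 s, during which the arm holds its last target.

## Task

Take the flat adjusting bar out of its wooden stand and, through the narrow slot in the top of the grey adjuster, lever the star wheel round tooth by tooth until the jaw holds the brass bracket firmly against the stop block, gently enough not to crush it or to pry on the housing. Then put the bar back in its stand and let go; leave the jar, the blue tray and the screwdriver where they are, and do not push the jaw or the bracket by hand.

Things in the scene. Friction and masses are not known exactly. Their poses are not given: they have to be found in the camera images.
- adjuster: Fixed fixture: grey housing 60 (x) by 86 (y) by 77 mm high on an aluminium base plate 8 mm thick (x = -35 to 140 mm, 90 mm wide). Origin on the bench under the housing's middle; z up; x points from the housing to jaw, bracket and stop block. Pushing the top of its star wheel towards +y drives the jaw out along +x, 3.1 mm a tooth; towards -y draws it back. The wheel stays where it is left.
- slot (a point): Centre of the access slot, on the housing's top face 77 mm above the bench, axes as the adjuster's. The slot passes through the 5 mm thick top plate and is 34 mm long along y and 15 mm wide along x. The star wheel is right below it.
- wheel_axle (a point): Centre of the hidden steel star wheel, 36 mm above the bench under the slot; axle along the adjuster's x. Wheel 12 mm thick, tip radius 30 mm, 10 straight teeth 6 mm thick, 10 mm deep, 19 mm apart at the tips. How the teeth stand is not told (this point does not turn): a blade lowered on a tooth meets it 63 to 66 mm above the bench, in a gap it can go down to about 57 mm.
- wheel_top (a point): Highest point of the star wheel's tip circle, 66 mm above the bench, 11 mm below the slot's mouth. Turning takes 3 to 5 N of push at the teeth while the jaw is free; once jaw, bracket and stop block are in contact the push climbs steadily with further turning: 8 to 10 N is firm, beyond about 14 N the bracket is crushed.
- jaw: Steel jaw plate 10 mm (x) by 40 mm (y) by 28 mm high on the +x side of the housing, axes as the adjuster's. Origin at the lower edge of its front face, 9 mm above the bench; 45 mm along +x from the adjuster's origin when fully back, up to 17 mm more when driven out.
- stop_block: Dark steel block fixed on the base plate, 20 mm (x) by 50 mm (y) by 32 mm high, axes as the adjuster's. Origin at the lower edge of its face, the face that looks back at the jaw.
- bracket_mid (a point): Centre of the loose folded brass bracket, an open channel 24 mm (x) by 30 mm (y) by 20 mm high of 3 mm sheet, that stands between jaw and stop block on the base plate, within 1 mm of the stop block. The jaw starts 3 to 9 mm away from it.
- bracket: The same bracket; origin at the centre of its underside, z up, x along the clamping direction.
- bar_grip (a point): Centre of the bar's square wooden handle, 22 by 22 mm and 50 mm high (the point is 25 mm above the handle's lower end). The bar stands upright in its stand at the start; z up along the bar, x and y square to the handle's sides.
- bar_tip (a point): Lower end of the bar's steel blade, 65 mm below bar_grip. The blade is 40 mm long, 10 mm wide along the bar's x and 5 mm thick along its y. Total mass of the bar about 70 g.
- bar: The whole bar; origin on its axis at the lower end of the handle, axes as bar_grip.
- stand_hole (a point): Mouth of the hole in the fixed wooden stand (a block 64 by 64 mm, 50 mm high); the point is the hole's centre on the top face, 50 mm above the bench. The hole is 16 mm along x and 11 mm along y and 46 mm deep; the bar's handle rests on the top face with its blade in the hole, bar x along the stand's x or against it.
- jar: Small white jar with a black lid, 56 mm across and 70 mm high; origin under its centre. A bystander.
- tray: Blue plastic tray 140 by 170 mm, 26 mm high, with a spare bracket in it; origin under its centre. A bystander.
- driver: Screwdriver lying on the bench. A bystander.
There are look-alikes about, which are no part of the job. What is shaped like the bracket but black or purple is not meant.

How it is judged:
By the outcome, as a careful person would: the job done as asked, in the order asked, and still so for the second after the job is handed in, with the robot touching nothing.
It also fails if it takes over 64 s, if anything falls off the work surface, if the arm or the gripper's body presses on something with over 40 N, if the wrist force passes 120 N, or if a joint passes its speed limit or range.

## Working session

There is one attempt and no reset: what is moved stays moved. The work goes in short steps, Python scripts to look and compute and a tool call to move; the robot and the scene stay as the last step left them, time stands still between calls to the robot, and variables do not carry over. Pictures are saved under pics/ and viewed, and the job is handed in when it is done.

Besides the shell and the picture viewer there is one more tool, called after "Request:" in YAML: its name, and indented under it one key for each argument. send_rows: Moves the arm, as the interface text tells. Its arguments: {"type":"object","properties":{"series":{"type":"array"},"force":{"type":"number"}},"required":["series"]}

```bash
ls; mkdir -p pics; python3 - <<'E'
from station import ctrl
import cv2,numpy as np
o=ctrl.get_obs(); print({k:np.round(v,3) for k,v in o.items()}, ctrl.finger_overhang)
for n in("scene","top"):
    c=ctrl.camera(n); np.savez(f"{n}0.npz",**c)
    cv2.imwrite(f"pics/{n}0.png",cv2.resize(c["pixels"][:,:,::-1],(768,576),interpolation=cv2.INTER_CUBIC))
    print(n,c["fov_y"],c["cx"],c["cy"],np.round(c["R"],3).tolist(),np.round(c["t"],3), -c["R"].T@c["t"])
E
```

```text
pics
{'time_s': np.float64(0.0), 'qpos': array([-1.335,  0.3  ,  1.522, -0.   ,  1.321, -0.067]), 'joint_vel': array([ 0.001,  0.001,  0.001,  0.001, -0.001, -0.001]), 'tau': array([-1.0000e-03, -5.3181e+01, -3.5274e+01,  7.1000e-02,  2.4000e-02,
       -0.0000e+00]), 'ee_pos': array([ 0.164, -0.525,  0.224]), 'eef_rot': array([-3.14 , -0.   ,  0.303]), 'force': array([-0.238, -0.401, -0.109]), 'moment': array([-0.019, -0.004, -0.049]), 'grip_width': np.float64(0.094)} 0.019
scene 50.89471717504593 251.949673105901 191.78838678881746 [[0.628, 0.778, -0.01], [0.508, -0.419, -0.752], [-0.59, 0.467, -0.659]] [-0.386 -0.255  1.252] [ 1.10986829 -0.39195194  0.62880824]
top 47.42585933706282 252.38399743906237 189.13525835369697 [[0.018, -1.0, 0.001], [-0.983, -0.017, -0.184], [0.184, 0.002, -0.983]] [-0.028  0.584  0.991] [ 0.39210722 -0.02031553  1.08211427]
```

View pics/scene0.png

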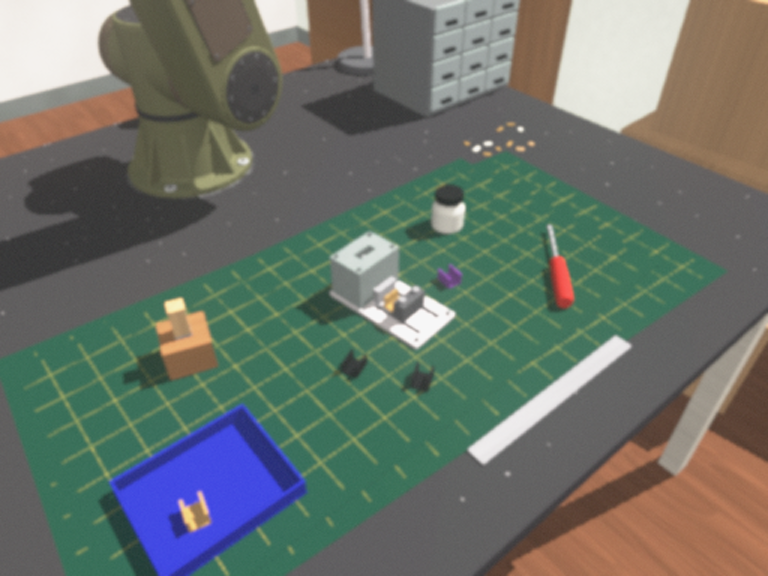

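View pics/top0.png

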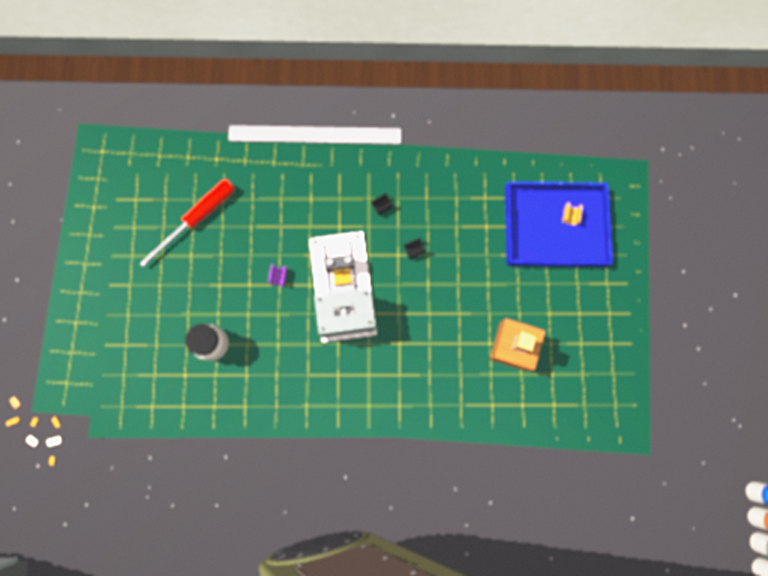

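The scene view shows the bar handle at (178,318) in the stand (187,345), the adjuster housing at (365,268) with its slot at (366,252), and the brass bracket at (392,298). In the top view the same things are at (526,342), (518,345), (345,311) and (343,277). Look-alikes in the scene view are black (354,363) and (422,378), purple (450,276), and the spare brass bracket in the tray (195,513). I choose the brass one between the jaw and the stop block. Next I'll take close crops and depth.

```bash
cat > h.py <<'E'
import numpy as np,cv2
def load(n):
    c=dict(np.load(n)); return c
def K(c):
    f=c["pixels"].shape[0]/2/np.tan(np.radians(float(c["fov_y"]))/2); return f,float(c["cx"]),float(c["cy"])
def cloud(c):
    f,cx,cy=K(c); z=c["z_map"]; v,u=np.mgrid[:z.shape[0],:z.shape[1]]
    P=np.stack([(u-cx)/f*z,(v-cy)/f*z,z],-1); return (P-c["t"])@c["R"]
def ray(c,uv,h):
    f,cx,cy=K(c); uv=np.atleast_2d(uv).astype(float)
    d=np.stack([(uv[:,0]-cx)/f,(uv[:,1]-cy)/f,np.ones(len(uv))],-1)@c["R"]; o=-c["R"].T@c["t"]
    return o+d*((h-o[2])/d[:,2])[:,None]
def proj(c,X):
    f,cx,cy=K(c); p=np.atleast_2d(X)@c["R"].T+c["t"]; return np.stack([cx+f*p[:,0]/p[:,2],cy+f*p[:,1]/p[:,2]],-1)
E
python3 - <<'E'
from h import *
t=load("top0.npz");s=load("scene0.npz")
for n,c in(("t",t),("s",s)):
    W=cloud(c); ok=c["z_map"]>0
    print(n,"valid",ok.mean())
    for nm,box,zr in(("handle",(0.2,0.6,-0.45,-0.1),(0.092,0.108)),("standtop",(0.2,0.6,-0.45,-0.1),(0.044,0.056)),("housing",(0.2,0.7,-0.1,0.2),(0.072,0.084))):
        m=ok&(W[...,0]>box[0])&(W[...,0]<box[1])&(W[...,1]>box[2])&(W[...,1]<box[3])&(W[...,2]>zr[0])&(W[...,2]<zr[1])
        if m.sum()<5: print(nm,"few",m.sum());continue
        P=W[m]; v,u=np.nonzero(m)
        r=cv2.minAreaRect(P[:,:2].astype(np.float32))
        print(n,nm,m.sum(),np.median(P,0).round(4),"px",u.mean().round(1),v.mean().round(1),[np.round(x,4) for x in r])
im=lambda c,x,y,w,h,k:cv2.resize(c["pixels"][y:y+h,x:x+w,::-1],(w*k,h*k),interpolation=cv2.INTER_CUBIC)
cv2.imwrite("pics/a_top.png",im(t,195,145,70,90,6)); cv2.imwrite("pics/s_top.png",im(t,315,200,60,60,8))
cv2.imwrite("pics/a_sc.png",im(s,210,145,100,90,6)); cv2.imwrite("pics/s_sc.png",im(s,90,190,70,70,8))
E
```

```text
t valid 0.9959971110026041
t handle 103 [ 0.493  -0.2408  0.0997] px 350.7 227.5 [array([ 0.4926, -0.2411]), array([0.0216, 0.0219]), np.float64(75.7698)]
t standtop 597 [ 0.4893 -0.236   0.05  ] px 345.2 229.8 [array([ 0.4925, -0.2411]), array([0.0648, 0.0643]), np.float64(73.5982)]
t housing 867 [0.536 0.035 0.077] px 229.2 207.3 [array([0.537, 0.035]), array([0.0607, 0.0859]), np.float64(8.6278)]
s valid 0.9961446126302084
s handle 122 [ 0.4985 -0.2422  0.0998] px 115.9 204.5 [array([ 0.494 , -0.2417]), array([0.022 , 0.0238]), np.float64(74.6553)]
s standtop 640 [ 0.5041 -0.247   0.0502] px 121.8 223.7 [array([ 0.4938, -0.2414]), array([0.0639, 0.0677]), np.float64(73.3908)]
s housing 677 [0.5411 0.0317 0.077 ] px 242.0 168.5 [array([0.5379, 0.0348]), array([0.0624, 0.0879]), np.float64(8.6771)]
```

View pics/a_top.png

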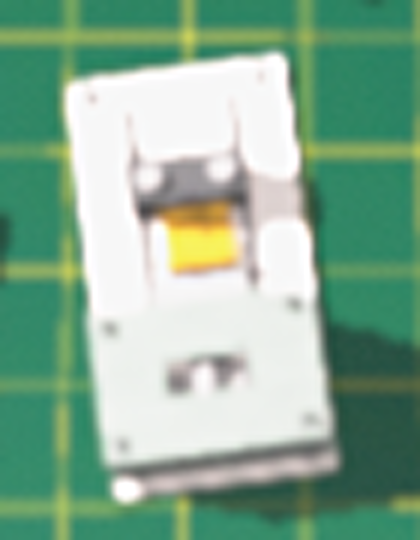

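View pics/a_sc.png

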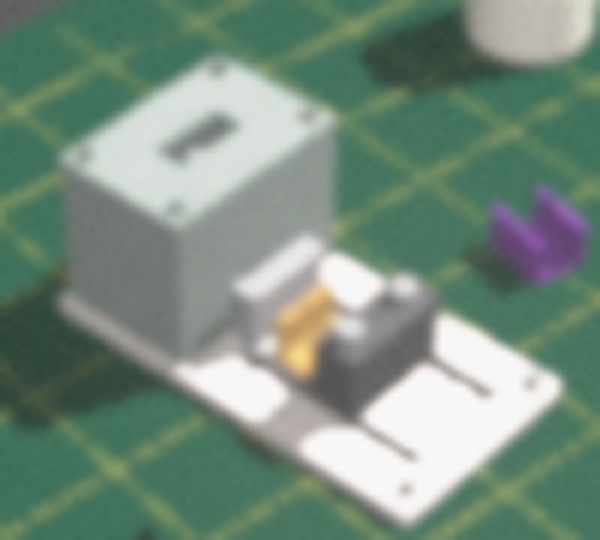

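View pics/s_top.png

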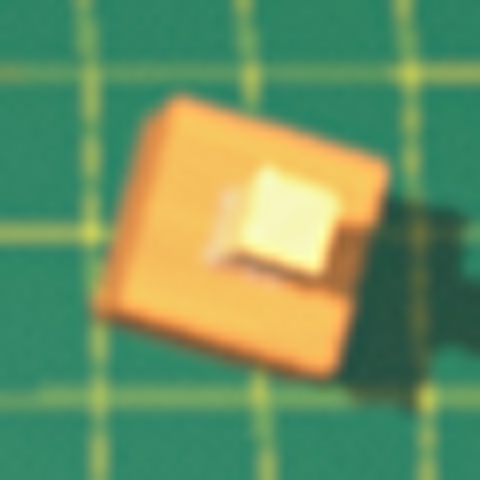

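View pics/s_sc.png

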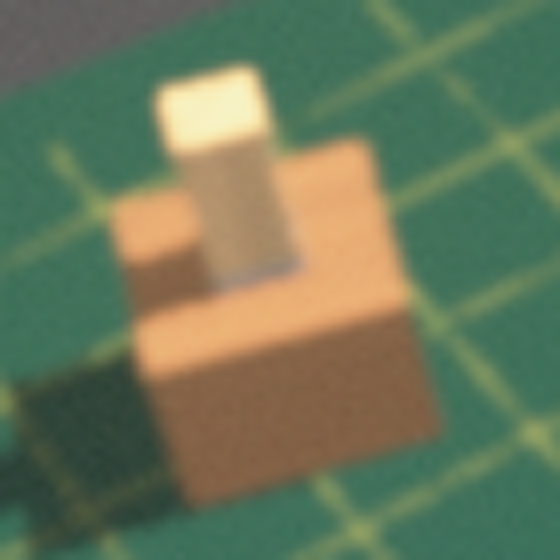

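The crops confirm my choices: the brass bracket sits between jaw and stop block, the slot is at top crop (205,378), and the bar handle is at stand crop (290,220). The sizes and heights agree with the description (22×22 at 0.10 m, 64×64 at 0.05 m, 60×86 at 0.077 m). I still need the slot's contents and the bracket gap.

```bash
cat >> h.py <<'E'
A0=np.array([0.5372,0.0350]); AY=np.radians(8.65)
def toadj(P):
    d=P[...,:2]-A0; c,s=np.cos(AY),np.sin(AY)
    return np.stack([d[...,0]*c+d[...,1]*s,-d[...,0]*s+d[...,1]*c,P[...,2]],-1)
E
python3 - <<'E'
from h import *
t=load("top0.npz");s=load("scene0.npz")
for n,c in(("t",t),("s",s)):
    W=toadj(cloud(c))
    m=(abs(W[...,0])<.012)&(abs(W[...,1])<.022)&(W[...,2]<.0755)&(W[...,2]>.03)
    for p,pix in zip(W[m],c["pixels"][m]): print(n,(p*1000).round(1),pix)
    # intensity-dark slot centroid
    g=c["pixels"].mean(-1); m=(abs(W[...,0])<.02)&(abs(W[...,1])<.03)
    bg=np.median(g[m]); w=m&(g<bg-35); print(n,"dark centroid",(W[w].mean(0)*1000).round(1),w.sum(),bg)
    m=(abs(W[...,1])<.03)&(W[...,0]>.033)&(W[...,0]<.11)&(W[...,2]>.022)
    for z0,z1 in((.024,.0325),(.0325,.0385),(.0385,.045)):
        q=m&(W[...,2]>z0)&(W[...,2]<z1); h=np.histogram(W[q][:,0]*1000,np.arange(33,112,2)); print(n,z0,dict(zip(h[1][:-1].astype(int),h[0])))
c=t;W=cloud(c)
m=(abs(W[...,0]-.4925)<.03)&(abs(W[...,1]+.2411)<.03)
d=W[m]-[.4925,-.2411,0]; 
for p,pix in zip(d,c["pixels"][m]):
    if int(pix[2])>130 and p[2]<.098: print((p*1000).round(0),pix)
E
```

```text
t [ 11.9 -21.9  73.9] [236 240 235]
t [11.9 -3.2 74.9] [238 242 237]
t [ 11.1 -10.1  74.2] [233 239 234]
t [11.7 13.3 75. ] [238 242 237]
t [  7.6 -16.7  75.3] [230 232 227]
t [ 9.9 16.  73.4] [232 236 231]
t [ 8.5  4.4 72.9] [191 199 190]
t [ 7.6 -2.5 72.5] [163 168 162]
t [11.7 -4.  44.3] [150 155 150]
t [ 7.7 18.5 74.7] [235 239 234]
t [ 7.8 14.1 69.9] [216 214 208]
t [10.9  3.5 40.4] [189 184 181]
t [10.5  1.1 40.7] [197 190 189]
t [10.  -1.3 41.8] [156 151 151]
t [ 9.7 -3.7 41.6] [121 117 118]
t [10.6 -5.9 34.3] [123 118 119]
t [  4.9 -13.6  64.9] [186 177 176]
t [  5.5 -15.9  58.8] [214 216 211]
t [  2.8 -18.4  74.5] [233 238 232]
t [ 5.1  5.3 64.2] [210 198 200]
t [ 4.8  3.  64. ] [236 229 230]
t [ 3.6  0.5 70.2] [241 234 235]
t [ 5.3 -1.4 57. ] [197 187 188]
t [ 5.  -3.8 57. ] [144 137 138]
t [ 5.5 -6.  51.5] [138 132 134]
t [ 4.6 -8.5 55.4] [149 140 142]
t [  4.1 -10.8  56.7] [173 165 165]
t [  3.  -13.3  61.7] [195 187 187]
t [  2.9 -15.6  60.2] [215 216 212]
t [  0.4 -18.1  74.9] [233 237 232]
t [ 5.7 17.7 55.4] [210 214 205]
t [ 4.9 15.2 58.2] [169 165 162]
t [ 4.5 12.8 5
[... 10132 characters left out ...]
1. -1. 97.] [247 246 183]
[ 3. 10. 52.] [244 211 142]
[ 2. 11. 65.] [244 216 143]
[ 1. 11. 77.] [246 221 139]
[-0. 11. 89.] [248 239 158]
[-1.  8. 98.] [247 248 195]
[-0. 12. 61.] [244 215 144]
[-1. 11. 69.] [245 218 143]
[-2. 11. 81.] [246 222 141]
[-3. 12. 92.] [248 241 158]
[-4.  8. 98.] [248 249 192]
[-3.  4. 97.] [247 247 185]
[-3.  1. 97.] [247 246 183]
[-3. -4. 95.] [247 246 186]
[-1. 12. 50.] [244 205 138]
[-3. 12. 62.] [244 215 146]
[-3. 12. 71.] [245 216 139]
[-5. 12. 84.] [245 214 131]
[-6. 13. 97.] [250 229 144]
[-6. -1. 97.] [247 247 187]
[-4. 12. 50.] [243 206 147]
[-5. 12. 59.] [240 203 142]
[-8.  4. 97.] [251 244 161]
[-7. 13. 54.] [241 195 137]
[-10.   2.  98.] [251 223 135]
```

```bash
cat >> h.py <<'E'
from scipy.spatial.transform import Rotation as Ro
def plan(pos,yawdeg,cur=None):
    "shift and turn (tool axes) from measured pose to TCP pos, tool down at yaw"
    from station import ctrl
    o=ctrl.get_obs(); R0=Ro.from_euler("xyz",o["eef_rot"]); R1=Ro.from_euler("xyz",[np.pi,0,np.radians(yawdeg)])
    sh=R0.inv().apply(np.array(pos)-o["ee_pos"]); rv=np.degrees((R0.inv()*R1).as_rotvec())
    print("turn",rv.round(2),"shift",sh.round(4),"| t",round(float(o["time_s"]),2),"pos",o["ee_pos"].round(4),"yaw",np.degrees(o["eef_rot"]).round(2),"F",o["force"].round(2),"w",round(float(o["grip_width"]),4))
def adj(x,y,z):
    c,s=np.cos(AY),np.sin(AY); return [A0[0]+x*c-y*s,A0[1]+x*s+y*c,z]
E
python3 -c "
from h import *
plan([.4928,-.2412,.18],-16.4)"
```

```text
turn [-6.000e-02  1.000e-02  3.375e+01] shift [ 0.3984 -0.1726  0.0442] | t 0.1 pos [ 0.164  -0.5248  0.224 ] yaw [-179.94   -0.     17.35] F [-0.77 -0.19  0.11] w 0.094
```

Request:
send_rows:
  series:
    - [0,0,8.4,0.05,-0.0217,0.0055,1]
    - [0,0,16.8,0.1,-0.0433,0.011,1]
    - [0,0,25.2,0.15,-0.065,0.0165,1]
    - [0,0,33.7,0.2,-0.0866,0.022,1]
    - [0,0,33.7,0.25,-0.1083,0.0276,1]
    - [0,0,33.7,0.3,-0.13,0.033,1]
    - [0,0,33.7,0.35,-0.1516,0.0386,1]
    - [0,0,33.7,0.3984,-0.1726,0.0442,1]
  force: 60

```text
time_s: 0.9
ee_pos: [0.4543, -0.274, 0.1854]
eef_rot: [-3.142, 0.0, -0.285]
force: [-0.4, -1.3, 0.0]
grip_width: 0.0944
```

```bash
python3 -c "
from h import *
plan([.4928,-.2412,.075],-16.4)"
```

```text
turn [-0.    0.01  0.05] shift [ 0.0277 -0.0423  0.1104] | t 0.9 pos [ 0.4543 -0.274   0.1854] yaw [-1.800e+02  1.000e-02 -1.635e+01] F [-0.41 -1.32  0.03] w 0.0944
```

Request:
send_rows:
  series:
    - [0,0,0,0,0,0,1]
    - [0,0,0,0,0,0,1]

```text
time_s: 1.1
ee_pos: [0.4534, -0.275, 0.1852]
eef_rot: [-3.141, 0.001, -0.283]
force: [0.7, -0.8, -0.1]
grip_width: 0.0939
```

```bash
python3 -c "
from h import *
plan([.4928,-.2412,.075],-16.4)"
```

```text
turn [-0.01  0.06  0.17] shift [ 0.0285 -0.0435  0.1102] | t 1.1 pos [ 0.4534 -0.275   0.1852] yaw [-1.7999e+02  6.0000e-02 -1.6230e+01] F [ 0.66 -0.75 -0.13] w 0.0939
```

Request:
send_rows:
  series:
    - [0,0,0.1,0.0142,-0.0218,0.005,1]
    - [0,0,0.1,0.0285,-0.0435,0.01,1]
    - [0,0,0.1,0.0285,-0.0435,0.03,1]
    - [0,0,0.1,0.0285,-0.0435,0.06,1]
    - [0,0,0.1,0.0285,-0.0435,0.09,1]
    - [0,0,0.1,0.0285,-0.0435,0.11,1]
    - [0,0,0.1,0.0285,-0.0435,0.11,1]

```text
time_s: 1.8
ee_pos: [0.4907, -0.2426, 0.0734]
eef_rot: [-3.141, 0.004, -0.289]
force: [0.4, -0.6, 0.4]
grip_width: 0.0943
```

```bash
python3 - <<'E'
from h import *
plan([.4928,-.2412,.075],-16.4)
from station import ctrl
c=ctrl.camera("scene"); cv2.imwrite("pics/g1.png",cv2.resize(c["pixels"][150:290,60:220,::-1],None,fx=4,fy=4,interpolation=cv2.INTER_CUBIC))
E
```

```text
turn [-0.05  0.26 -0.16] shift [ 0.0016 -0.0019 -0.0016] | t 1.8 pos [ 0.4907 -0.2426  0.0734] yaw [-179.95    0.26  -16.56] F [ 0.41 -0.59  0.35] w 0.0943
```

View pics/g1.png

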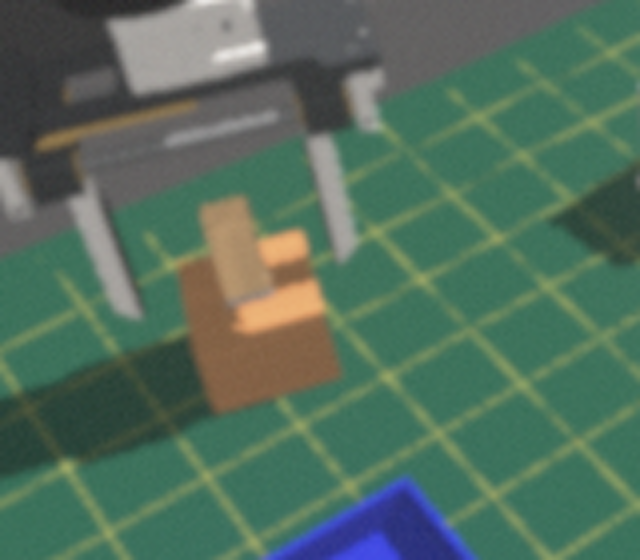

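The picture shows the fingers straddling the handle (crop 235,250). I'll correct the last 2 mm and close.

Request:
send_rows:
  series:
    - [0,0,0,0.0014,-0.0018,-0.0012,1]
    - [0,0,0,0.0014,-0.0018,-0.0012,-1]
    - [0,0,0,0.0014,-0.0018,-0.0012,-1]
    - [0,0,0,0.0014,-0.0018,-0.0012,-1]
    - [0,0,0,0.0014,-0.0018,-0.0012,-1]
    - [0,0,0,0.0014,-0.0018,-0.0012,-1]
    - [0,0,0,0.0014,-0.0018,-0.0012,-1]
  force: 60

```text
time_s: 2.55
ee_pos: [0.4945, -0.2406, 0.0769]
eef_rot: [-3.142, 0.0, -0.287]
force: [-0.9, 0.6, 0.1]
grip_width: 0.0491
```

```bash
python3 - <<'E'
from h import *
plan([.4928,-.2412,.075],-16.4)
E
```

```text
turn [-0.    0.01 -0.05] shift [-0.0015  0.0011  0.0019] | t 2.55 pos [ 0.4945 -0.2406  0.0769] yaw [-1.800e+02  1.000e-02 -1.645e+01] F [-0.92  0.62  0.09] w 0.0491
```

Request:
send_rows:
  series:
    - [0,0,0,-0.0015,0.001,0.0019,-1]
    - [0,0,0,-0.0015,0.001,0.0019,-1]
    - [0,0,0,-0.0015,0.001,0.0019,-1]
    - [0,0,0,-0.0015,0.001,0.0019,-1]
    - [0,0,0,-0.0015,0.001,0.0019,-1]
    - [0,0,0,-0.0015,0.001,0.0019,-1]
    - [0,0,0,-0.0015,0.001,0.0019,-1]

```text
time_s: 3.25
ee_pos: [0.4928, -0.2412, 0.075]
eef_rot: [-3.142, 0.0, -0.287]
force: [-0.2, -0.5, -1.4]
grip_width: 0.0218
```

```bash
python3 - <<'E'
from h import *
plan([.4928,-.2412,.075],-16.4)
E
```

```text
turn [-0.    0.01 -0.05] shift [-0.      0.0001 -0.    ] | t 3.25 pos [ 0.4928 -0.2412  0.075 ] yaw [-1.800e+02  1.000e-02 -1.645e+01] F [-0.23 -0.48 -1.44] w 0.0218
```

Request:
send_rows:
  series:
    - [0,0,0,0,0,-0.02,-1]
    - [0,0,0,0,0,-0.05,-1]
    - [0,0,0,0,0,-0.08,-1]
    - [0,0,0,0,0,-0.1,-1]
    - [0,0,0,0,0,-0.1,-1]
    - [0,0,0,0,0,-0.1,-1]

```text
time_s: 3.85
ee_pos: [0.4926, -0.2411, 0.1743]
eef_rot: [-3.141, 0.0, -0.287]
force: [0.5, -0.0, -0.3]
grip_width: 0.0218
```

```bash
python3 - <<'E'
from h import *
plan([.4928,-.2412,.175],-16.4)
from station import ctrl
c=ctrl.camera("scene"); np.savez("lift.npz",**c);cv2.imwrite("pics/l1.png",cv2.resize(c["pixels"][110:260,60:220,::-1],None,fx=4,fy=4,interpolation=cv2.INTER_CUBIC))
c=ctrl.camera("top"); np.savez("liftt.npz",**c);cv2.imwrite("pics/l2.png",cv2.resize(c["pixels"][180:280,300:420,::-1],None,fx=5,fy=5,interpolation=cv2.INTER_CUBIC))
E
```

```text
turn [-0.01  0.02 -0.05] shift [ 0.0002  0.0001 -0.0007] | t 3.85 pos [ 0.4926 -0.2411  0.1743] yaw [-1.7999e+02  2.0000e-02 -1.6450e+01] F [ 0.52 -0.03 -0.3 ] w 0.0218
```

View pics/l1.png

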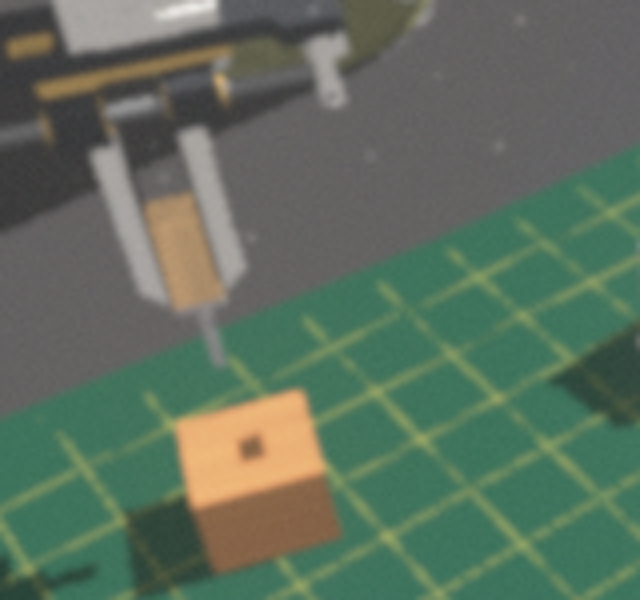

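View pics/l2.png

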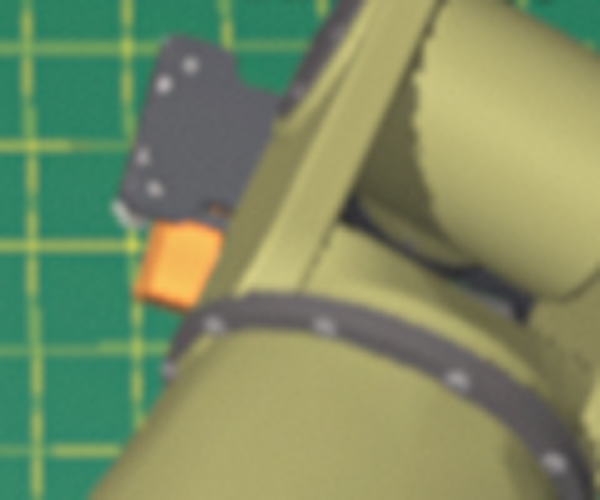

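The scene crop shows the bar gripped upright, with its thin blade edge (about 3.5 px wide at (215,340), handle 13 px) across the jaw direction, so bar y = tool y as wanted. The hole is at crop (251,447). Next I move above the slot.

```bash
python3 - <<'E'
from h import *
s=load("lift.npz"); print("hole",ray(s,[251/4+60-.375,447/4+110-.375],.05).round(4))
plan(adj(0,-.006,.165),8.65); print(adj(0,-.006,.165))
E
```

```text
hole [[ 0.4954 -0.2398  0.05  ]]
turn [ -0.05   0.11 -25.1 ] shift [-0.0326 -0.2719  0.0087] | t 3.95 pos [ 0.4924 -0.2409  0.1735] yaw [-1.7997e+02  1.2000e-01 -1.6450e+01] F [-0.06 -0.55 -1.14] w 0.0218
[np.float64(0.538102388834677), np.float64(0.02906824693778894), 0.165]
```

Request:
send_rows:
  series:
    - [0,0,-5,-0.005,-0.042,0.002,-1]
    - [0,0,-10,-0.01,-0.084,0.003,-1]
    - [0,0,-15,-0.015,-0.126,0.004,-1]
    - [0,0,-20,-0.02,-0.168,0.005,-1]
    - [0,0,-25.1,-0.025,-0.21,0.006,-1]
    - [0,0,-25.1,-0.03,-0.25,0.007,-1]
    - [0,0,-25.1,-0.0326,-0.272,0.0087,-1]
    - [0,0,-25.1,-0.0326,-0.272,0.0087,-1]

```text
time_s: 4.75
ee_pos: [0.5383, 0.0313, 0.1648]
eef_rot: [-3.141, 0.002, 0.154]
force: [-0.5, -0.3, -1.3]
grip_width: 0.0216
```

Request:
send_rows:
  series:
    - [0,0,0,0,0,0,-1]
    - [0,0,0,0,0,0,-1]

```text
time_s: 4.95
ee_pos: [0.5384, 0.0279, 0.1658]
eef_rot: [-3.142, 0.001, 0.15]
force: [0.7, -0.8, -0.7]
grip_width: 0.0215
```

```bash
python3 - <<'E'
from h import *
plan(adj(0,-.0055,.165),8.65)
from station import ctrl
c=ctrl.camera("scene"); np.savez("ov.npz",**c);cv2.imwrite("pics/ov1.png",cv2.resize(c["pixels"][80:230,180:330,::-1],None,fx=4,fy=4,interpolation=cv2.INTER_CUBIC))
E
```

```text
turn [-0.    0.05 -0.06] shift [-0.0001 -0.0017  0.0008] | t 4.95 pos [0.5384 0.0279 0.1658] yaw [-1.80e+02  5.00e-02  8.59e+00] F [ 0.68 -0.82 -0.73] w 0.0215
```

View pics/ov1.png

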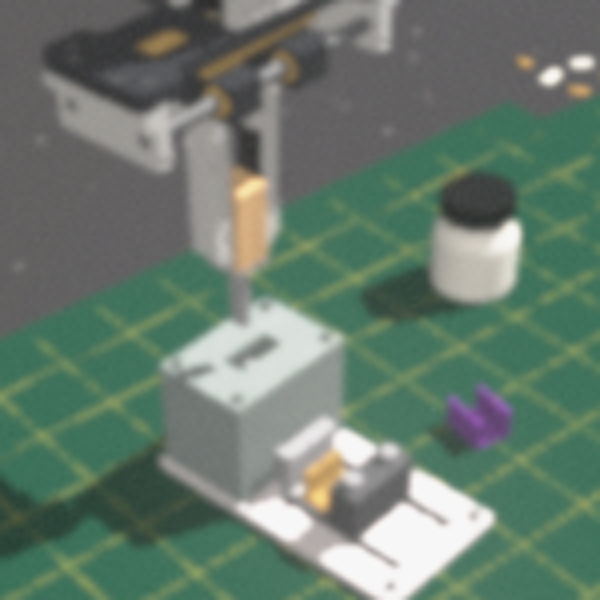

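```bash
python3 - <<'E'
from h import *
s=load("ov.npz"); 
from scipy.spatial.transform import Rotation as Ro
T=np.array([.5384,.0279,.1658])
for dz in(-.065,-.045,-.026): print(dz,((proj(s,T+[0,0,dz])-[180,80])*4+1.5).round(1))
for p in((.0,.0,.077),(0.0075,.017,.077),(0.0075,-.017,.077),(-.0075,.017,.077),(-.0075,-.017,.077)): print(((proj(s,adj(*p))-[180,80])*4+1.5).round(1))
c=s["pixels"][145:167,228:252]; cv2.imwrite("pics/ov2.png",cv2.resize(c[:,:,::-1],None,fx=24,fy=24,interpolation=cv2.INTER_CUBIC))
c=s["pixels"][155:180,230:255]; cv2.imwrite("pics/ov3.png",cv2.resize(c[:,:,::-1],None,fx=24,fy=24,interpolation=cv2.INTER_CUBIC))
E
```

```text
-0.065 [[240.2 322.3]]
-0.045 [[239.1 292.4]]
-0.026 [[238.  263.2]]
[[250.3 350.8]]
[[280.8 342.4]]
[[238.9 370.5]]
[[261.3 331.6]]
[[219.4 359.3]]
```

View pics/ov3.png

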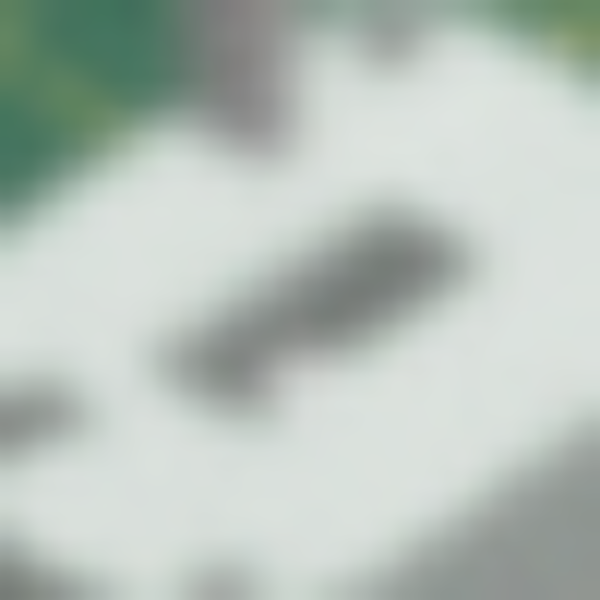

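The slot and blade images agree with the prediction to about 1 mm. The tooth is near y=+1.5 mm, so I'll lower into the gap behind it at y≈-6.3 mm.

Request:
send_rows:
  series:
    - [0,0,0,0.0005,-0.0009,0.01,-1]
    - [0,0,0,0.0005,-0.0009,0.02,-1]
    - [0,0,0,0.0005,-0.0009,0.028,-1]
    - [0,0,0,0.0005,-0.0009,0.034,-1]
    - [0,0,0,0.0005,-0.0009,0.034,-1]

```text
time_s: 5.5
ee_pos: [0.5385, 0.0298, 0.1312]
eef_rot: [-3.141, 0.002, 0.151]
force: [0.0, 0.1, -0.5]
grip_width: 0.0218
```

```bash
cat >> h.py <<'E'
def st():
    from station import ctrl
    o=ctrl.get_obs(); a=toadj(o["ee_pos"]); c,s=np.cos(AY),np.sin(AY); F=o["force"]
    print("t",round(float(o["time_s"]),2),"adj x,y mm",(a[:2]*1000).round(2),"tip z",round(a[2]*1000-65,2),"Fadj",round(F[0]*c+F[1]*s,2),round(-F[0]*s+F[1]*c,2),round(F[2],2),"M",o["moment"].round(3),"rot",np.degrees(o["eef_rot"]).round(2))
E
python3 -c "
from h import *
st()"
```

```text
t 5.5 adj x,y mm [ 0.55 -5.31] tip z 66.18 Fadj 0.07 0.14 -0.52 M [-0.015  0.005 -0.033] rot [-1.7998e+02  1.0000e-01  8.6500e+00]
```

Request:
send_rows:
  series:
    - [0,0,0,0,0.0008,0.004,-1]
    - [0,0,0,0,0.0008,0.008,-1]
    - [0,0,0,0,0.0008,0.008,-1]
    - [0,0,0,0,0.0008,0.008,-1]

```text
time_s: 5.9
ee_pos: [0.5391, 0.0291, 0.1244]
eef_rot: [-3.142, -0.0, 0.151]
force: [0.0, 0.3, -0.7]
grip_width: 0.0218
```

```bash
python3 -c "
from h import *
st()"
```

```text
t 5.9 adj x,y mm [ 0.99 -6.11] tip z 59.36 Fadj 0.07 0.25 -0.65 M [-0.014 -0.005 -0.012] rot [-180.     -0.      8.65]
```

Request:
send_rows:
  series:
    - [0,0,0,0,0,0.001,-1]
    - [0,0,0,0,-0.002,0.001,-1]
    - [0,0,0,0,-0.004,0.001,-1]
    - [0,0,0,0,-0.006,0.001,-1]

```text
time_s: 6.3
ee_pos: [0.5382, 0.0349, 0.1234]
eef_rot: [3.141, -0.0, 0.151]
force: [-0.1, -3.7, 0.2]
grip_width: 0.0217
```

```bash
python3 -c "
from h import *
st()"
```

```text
t 6.3 adj x,y mm [ 0.99 -0.26] tip z 58.37 Fadj -0.61 -3.6 0.23 M [-0.856 -0.083  0.065] rot [ 1.7996e+02 -1.0000e-02  8.6500e+00]
```

Request:
send_rows:
  series:
    - [0,0,0,0,-0.002,0,-1]
    - [0,0,0,0,-0.004,0,-1]
    - [0,0,0,0,-0.006,0,-1]
    - [0,0,0,0,-0.008,0,-1]
    - [0,0,0,0,-0.0095,0,-1]
    - [0,0,0,0,-0.0108,0,-1]
    - [0,0,0,0,-0.0108,0,-1]

```text
time_s: 7.0
ee_pos: [0.5366, 0.0459, 0.1234]
eef_rot: [-3.141, -0.0, 0.151]
force: [-0.2, -2.4, 0.6]
grip_width: 0.0214
```

```bash
python3 - <<'E'
from h import *
st()
from station import ctrl
c=ctrl.camera("scene"); cv2.imwrite("pics/p1.png",cv2.resize(c["pixels"][130:230,200:320,::-1],None,fx=6,fy=6,interpolation=cv2.INTER_CUBIC))
E
```

```text
t 7.0 adj x,y mm [ 1.03 10.9 ] tip z 58.4 Fadj -0.59 -2.36 0.59 M [-0.559 -0.04  -0.045] rot [-1.7999e+02 -1.0000e-02  8.6500e+00]
```

View pics/p1.png

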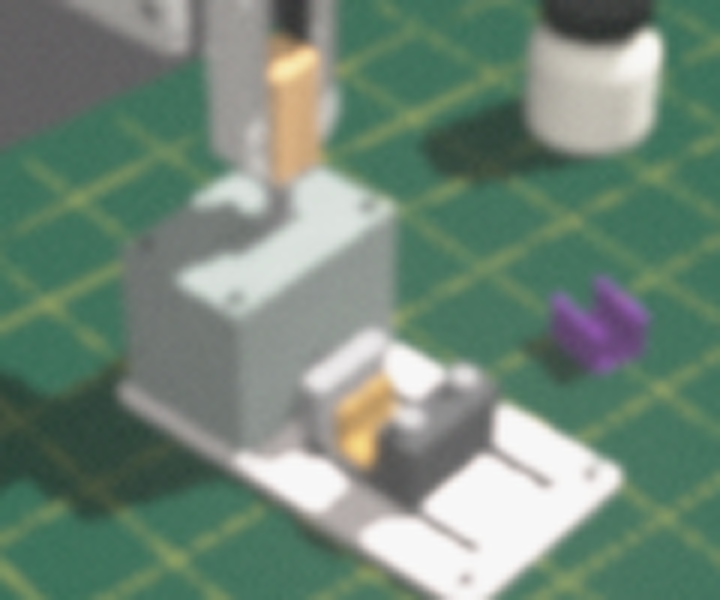

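The jaw (345,365) has advanced and a gap to the brass bracket (362,425) remains. Second stroke: back off, lift, return, lower into the next gap.

Request:
send_rows:
  series:
    - [0,0,0,0,0.001,0,-1]
    - [0,0,0,0,0.001,-0.006,-1]
    - [0,0,0,0,0.001,-0.0125,-1]
    - [0,0,0,-0.0008,0.001,-0.0125,-1]
    - [0,0,0,-0.0008,0.01,-0.0125,-1]
    - [0,0,0,-0.0008,0.0178,-0.0125,-1]
    - [0,0,0,-0.0008,0.0178,-0.0125,-1]
    - [0,0,0,-0.0008,0.0178,-0.0105,-1]

```text
time_s: 7.85
ee_pos: [0.5385, 0.0276, 0.1338]
eef_rot: [-3.142, -0.0, 0.15]
force: [-0.2, 0.4, -0.8]
grip_width: 0.0218
```

Request:
send_rows:
  series:
    - [0,0,0,0,0,0.003,-1]
    - [0,0,0,0,0,0.006,-1]
    - [0,0,0,0,0,0.009,-1]
    - [0,0,0,0,0,0.0105,-1]
    - [0,0,0,0,0,0.0105,-1]

```text
time_s: 8.35
ee_pos: [0.5383, 0.0281, 0.123]
eef_rot: [-3.142, 0.0, 0.151]
force: [0.6, 0.6, -0.5]
grip_width: 0.0216
```

```bash
python3 -c "
from h import *
st()"
```

```text
t 8.35 adj x,y mm [ 0.07 -7.04] tip z 58.01 Fadj 0.64 0.47 -0.48 M [-0.016  0.023 -0.004] rot [-1.80e+02  3.00e-02  8.65e+00]
```

Request:
send_rows:
  series:
    - [0,0,0,0,-0.002,0,-1]
    - [0,0,0,0,-0.004,0,-1]
    - [0,0,0,0,-0.006,0,-1]
    - [0,0,0,0,-0.008,0,-1]

```text
time_s: 8.75
ee_pos: [0.5373, 0.0359, 0.1234]
eef_rot: [3.141, -0.0, 0.151]
force: [0.3, -3.8, -1.1]
grip_width: 0.0216
```

Request:
send_rows:
  series:
    - [0,0,0,0,-0.0015,0,-1]
    - [0,0,0,0,-0.003,0,-1]

```text
time_s: 8.95
ee_pos: [0.5368, 0.0389, 0.1232]
eef_rot: [3.141, 0.0, 0.151]
force: [0.6, -5.4, -1.8]
grip_width: 0.0215
```

Request:
send_rows:
  series:
    - [0,0,0,0,-0.0015,0,-1]
    - [0,0,0,0,-0.003,0,-1]

```text
time_s: 9.15
ee_pos: [0.5363, 0.0419, 0.1232]
eef_rot: [3.142, 0.0, 0.151]
force: [0.3, -3.3, -2.0]
grip_width: 0.0214
```

Request:
send_rows:
  series:
    - [0,0,0,0,-0.0015,0,-1]

```text
time_s: 9.25
ee_pos: [0.5361, 0.0434, 0.1233]
eef_rot: [3.142, 0.0, 0.151]
force: [1.3, -3.8, -2.1]
grip_width: 0.0216
```

Request:
send_rows:
  series:
    - [0,0,0,0,-0.0015,0,-1]

```text
time_s: 9.35
ee_pos: [0.5359, 0.0449, 0.1234]
eef_rot: [-3.142, -0.0, 0.151]
force: [0.1, -3.2, -0.9]
grip_width: 0.0215
```

```bash
python3 - <<'E'
from h import *
st()
from station import ctrl
c=ctrl.camera("scene"); cv2.imwrite("pics/p2.png",cv2.resize(c["pixels"][130:230,200:320,::-1],None,fx=6,fy=6,interpolation=cv2.INTER_CUBIC))
E
```

```text
t 9.35 adj x,y mm [ 0.19 10.01] tip z 58.35 Fadj -0.43 -3.16 -0.86 M [-0.905 -0.097  0.015] rot [-180.     -0.      8.65]
```

View pics/p2.png

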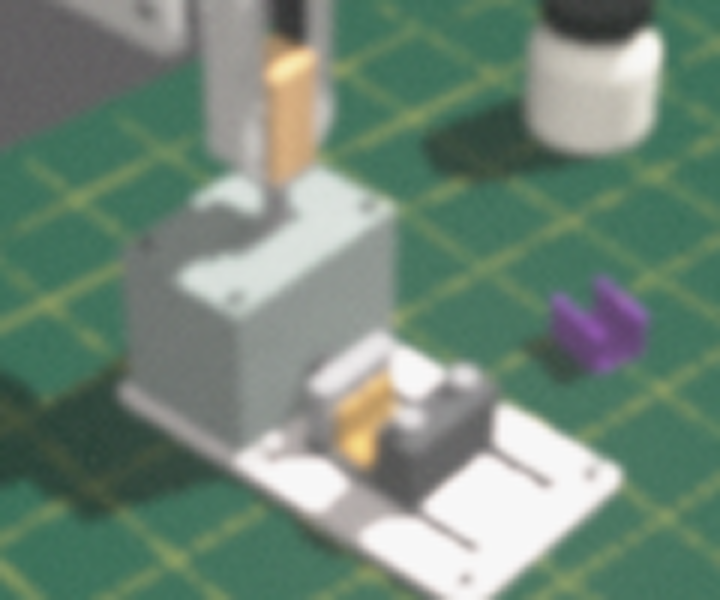

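The jaw is now close to the bracket (345,385) and the push is about 3.8 N (moment/lever), so it is still free. Third stroke.

Request:
send_rows:
  series:
    - [0,0,0,0,0.001,0,-1]
    - [0,0,0,0,0.001,-0.006,-1]
    - [0,0,0,0,0.001,-0.0125,-1]
    - [0,0,0,0,0.001,-0.0125,-1]
    - [0,0,0,0,0.01,-0.0125,-1]
    - [0,0,0,0,0.0175,-0.0125,-1]
    - [0,0,0,0,0.0175,-0.0125,-1]
    - [0,0,0,0,0.0175,-0.0105,-1]

```text
time_s: 10.2
ee_pos: [0.5386, 0.0272, 0.1338]
eef_rot: [-3.142, -0.0, 0.15]
force: [0.3, 0.5, -0.8]
grip_width: 0.0216
```

Request:
send_rows:
  series:
    - [0,0,0,0,0,0.003,-1]
    - [0,0,0,0,0,0.006,-1]
    - [0,0,0,0,0,0.009,-1]
    - [0,0,0,0,0,0.0105,-1]
    - [0,0,0,0,0,0.0105,-1]

```text
time_s: 10.7
ee_pos: [0.5384, 0.0276, 0.123]
eef_rot: [-3.141, 0.001, 0.151]
force: [-0.9, 0.5, -0.3]
grip_width: 0.0213
```

```bash
cat >> h.py <<'E'
def fm():
    from station import ctrl
    o=ctrl.get_obs(); M=o["moment"]; c,s=np.cos(AY),np.sin(AY)
    print("Fpush from moment",round(-(M[0]*c+M[1]*s)/.237,2))
E
python3 -c "
from h import *
st();fm()"
```

```text
t 10.7 adj x,y mm [ 0.06 -7.52] tip z 57.98 Fadj -0.84 0.64 -0.33 M [ 0.105  0.033 -0.022] rot [-1.7999e+02  3.0000e-02  8.6500e+00]
Fpush from moment -0.46
```

Request:
send_rows:
  series:
    - [0,0,0,0,-0.002,0,-1]
    - [0,0,0,0,-0.004,0,-1]
    - [0,0,0,0,-0.0055,0,-1]

```text
time_s: 11.0
ee_pos: [0.5378, 0.0328, 0.1235]
eef_rot: [3.141, -0.0, 0.151]
force: [-0.7, -3.6, 0.3]
grip_width: 0.0219
```

```bash
python3 -c "
from h import *
st();fm()"
```

```text
t 11.0 adj x,y mm [ 0.23 -2.27] tip z 58.54 Fadj -1.21 -3.48 0.33 M [-0.883  0.107  0.035] rot [ 1.7996e+02 -2.0000e-02  8.6500e+00]
Fpush from moment 3.62
```

Request:
send_rows:
  series:
    - [0,0,0,0,-0.001,0,-1]
    - [0,0,0,0,-0.002,0,-1]

```text
time_s: 11.2
ee_pos: [0.5374, 0.0349, 0.1235]
eef_rot: [3.141, -0.0, 0.151]
force: [0.1, -3.3, 1.2]
grip_width: 0.0216
```

```bash
python3 -c "
from h import *
st();fm()"
```

```text
t 11.2 adj x,y mm [ 0.23 -0.14] tip z 58.48 Fadj -0.36 -3.33 1.24 M [-0.844  0.013 -0.023] rot [ 1.7999e+02 -2.0000e-02  8.6500e+00]
Fpush from moment 3.51
```

Request:
send_rows:
  series:
    - [0,0,0,0,-0.001,0,-1]
    - [0,0,0,0,-0.002,0,-1]

```text
time_s: 11.4
ee_pos: [0.5371, 0.0369, 0.1233]
eef_rot: [3.142, -0.0, 0.151]
force: [0.5, -4.2, -0.5]
grip_width: 0.0215
```

```bash
python3 -c "
from h import *
st();fm()"
```

```text
t 11.4 adj x,y mm [0.21 1.92] tip z 58.31 Fadj -0.14 -4.21 -0.53 M [-0.861 -0.028 -0.046] rot [ 1.80e+02 -1.00e-02  8.65e+00]
Fpush from moment 3.61
```

Request:
send_rows:
  series:
    - [0,0,0,0,-0.001,0,-1]

```text
time_s: 11.5
ee_pos: [0.537, 0.0379, 0.1232]
eef_rot: [3.142, -0.0, 0.151]
force: [0.7, -3.7, -0.4]
grip_width: 0.0218
```

```bash
python3 -c "
from h import *
st();fm()"
```

```text
t 11.5 adj x,y mm [0.2  2.93] tip z 58.25 Fadj 0.15 -3.78 -0.39 M [-0.825 -0.195 -0.033] rot [180.    -0.     8.65]
Fpush from moment 3.57
```

Request:
send_rows:
  series:
    - [0,0,0,0,-0.001,0,-1]

```text
time_s: 11.6
ee_pos: [0.5368, 0.0389, 0.1231]
eef_rot: [3.142, 0.0, 0.151]
force: [0.0, -3.7, -2.1]
grip_width: 0.0219
```

```bash
python3 -c "
from h import *
st();fm()"
```

```text
t 11.6 adj x,y mm [0.17 3.92] tip z 58.14 Fadj -0.54 -3.69 -2.14 M [-0.963 -0.212 -0.042] rot [180.     0.     8.65]
Fpush from moment 4.15
```

Request:
send_rows:
  series:
    - [0,0,0,0,-0.0007,0,-1]

```text
time_s: 11.7
ee_pos: [0.5366, 0.0396, 0.1231]
eef_rot: [3.142, 0.0, 0.151]
force: [0.8, -4.8, -0.9]
grip_width: 0.0218
```

```bash
python3 -c "
from h import *
st();fm()"
```

```text
t 11.7 adj x,y mm [0.11 4.63] tip z 58.13 Fadj 0.11 -4.91 -0.94 M [-0.926 -0.187 -0.006] rot [1.80e+02 1.00e-02 8.65e+00]
Fpush from moment 3.98
```

Request:
send_rows:
  series:
    - [0,0,0,0,-0.0007,0,-1]

```text
time_s: 11.8
ee_pos: [0.5365, 0.0403, 0.1232]
eef_rot: [3.142, 0.0, 0.151]
force: [0.6, -4.3, -0.7]
grip_width: 0.0215
```

```bash
python3 -c "
from h import *
st();fm()"
```

```text
t 11.8 adj x,y mm [0.12 5.32] tip z 58.17 Fadj -0.02 -4.39 -0.67 M [-0.943 -0.159 -0.005] rot [1.80e+02 1.00e-02 8.65e+00]
Fpush from moment 4.03
```

Request:
send_rows:
  series:
    - [0,0,0,0,-0.0007,0,-1]

```text
time_s: 11.9
ee_pos: [0.5364, 0.041, 0.1232]
eef_rot: [-3.142, 0.0, 0.151]
force: [0.8, -3.8, -2.2]
grip_width: 0.0218
```

```bash
python3 -c "
from h import *
st();fm()"
```

```text
t 11.9 adj x,y mm [0.13 6.02] tip z 58.23 Fadj 0.27 -3.86 -2.16 M [-0.936 -0.118 -0.041] rot [-1.80e+02  1.00e-02  8.65e+00]
Fpush from moment 3.98
```

```bash
python3 - <<'E'
from h import *
from station import ctrl
c=ctrl.camera("scene"); cv2.imwrite("pics/p3.png",cv2.resize(c["pixels"][175:215,245:295,::-1],None,fx=12,fy=12,interpolation=cv2.INTER_CUBIC))
E
```

```text
(no output)
```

View pics/p3.png

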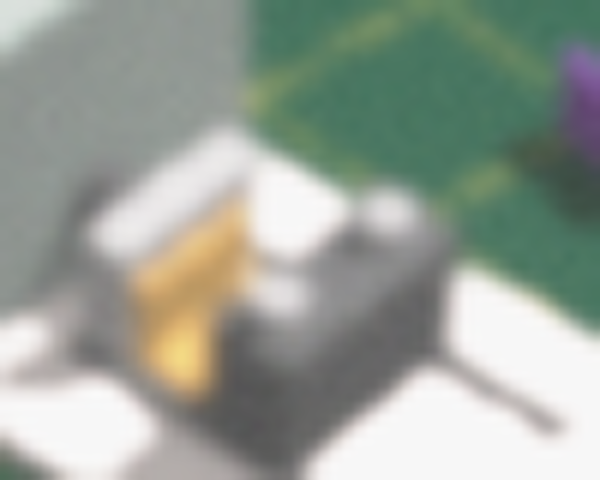

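Request:
send_rows:
  series:
    - [0,0,0,0,0.001,0,-1]
    - [0,0,0,0,0.001,-0.006,-1]
    - [0,0,0,0,0.001,-0.0125,-1]
    - [0,0,0,0,0.001,-0.0125,-1]
    - [0,0,0,0,0.01,-0.0125,-1]
    - [0,0,0,0,0.0172,-0.0125,-1]
    - [0,0,0,0,0.0172,-0.0125,-1]
    - [0,0,0,0,0.0172,-0.0105,-1]

```text
time_s: 12.75
ee_pos: [0.5391, 0.0236, 0.1338]
eef_rot: [-3.142, -0.0, 0.15]
force: [0.8, -0.2, -2.3]
grip_width: 0.0219
```

```bash
python3 -c "
from h import *
st();fm()"
```

```text
t 12.75 adj x,y mm [  0.18 -11.58] tip z 68.76 Fadj 0.81 -0.33 -2.28 M [-0.001  0.038  0.022] rot [-1.80e+02 -1.00e-02  8.61e+00]
Fpush from moment -0.02
```

The jaw face (140,260) looks nearly at the bracket (150,300), with hardly any gap. I lower into the next gap and continue with fine steps.

Request:
send_rows:
  series:
    - [0,0,0,0,0,0.003,-1]
    - [0,0,0,0,0,0.006,-1]
    - [0,0,0,0,0,0.009,-1]
    - [0,0,0,0,0,0.0105,-1]
    - [0,0,0,0,0,0.0105,-1]

```text
time_s: 13.25
ee_pos: [0.5389, 0.024, 0.123]
eef_rot: [-3.141, 0.0, 0.151]
force: [0.1, 0.0, -0.1]
grip_width: 0.0216
```

```bash
python3 -c "
from h import *
st();fm()"
```

```text
t 13.25 adj x,y mm [  0.06 -11.14] tip z 58.0 Fadj 0.07 0.01 -0.11 M [0.017 0.024 0.02 ] rot [-1.7999e+02  3.0000e-02  8.6500e+00]
Fpush from moment -0.08
```

Request:
send_rows:
  series:
    - [0,0,0,0,-0.001,0,-1]
    - [0,0,0,0,-0.002,0,-1]
    - [0,0,0,0,-0.003,0,-1]

```text
time_s: 13.55
ee_pos: [0.5387, 0.0267, 0.1236]
eef_rot: [3.141, -0.0, 0.151]
force: [-0.2, -4.9, 1.7]
grip_width: 0.0214
```

```bash
python3 -c "
from h import *
st();fm()"
```

```text
t 13.55 adj x,y mm [ 0.26 -8.46] tip z 58.56 Fadj -0.93 -4.8 1.65 M [-1.047  0.072 -0.025] rot [ 1.7996e+02 -2.0000e-02  8.6500e+00]
Fpush from moment 4.32
```

Request:
send_rows:
  series:
    - [0,0,0,0,-0.0007,0,-1]

```text
time_s: 13.65
ee_pos: [0.5387, 0.0272, 0.1237]
eef_rot: [3.141, -0.0, 0.151]
force: [-0.2, -6.6, 2.1]
grip_width: 0.0215
```

```bash
python3 -c "
from h import *
st();fm()"
```

```text
t 13.65 adj x,y mm [ 0.27 -7.92] tip z 58.66 Fadj -1.2 -6.45 2.12 M [-1.541  0.132 -0.023] rot [ 1.7994e+02 -3.0000e-02  8.6500e+00]
Fpush from moment 6.34
```

Request:
send_rows:
  series:
    - [0,0,0,0,0,0,-1]

```text
time_s: 13.75
ee_pos: [0.5387, 0.0272, 0.1237]
eef_rot: [3.141, -0.0, 0.151]
force: [-1.5, -4.8, 3.5]
grip_width: 0.0216
```

```bash
python3 -c "
from h import *
st();fm()"
```

```text
t 13.75 adj x,y mm [ 0.27 -7.92] tip z 58.68 Fadj -2.18 -4.49 3.47 M [-1.236  0.095 -0.019] rot [ 1.7994e+02 -3.0000e-02  8.6500e+00]
Fpush from moment 5.1
```

Request:
send_rows:
  series:
    - [0,0,0,0,-0.0003,0,-1]

```text
time_s: 13.85
ee_pos: [0.5386, 0.0273, 0.1237]
eef_rot: [3.14, -0.0, 0.151]
force: [-0.2, -7.0, 1.9]
grip_width: 0.0215
```

```bash
python3 -c "
from h import *
st();fm()"
```

```text
t 13.85 adj x,y mm [ 0.26 -7.79] tip z 58.69 Fadj -1.24 -6.85 1.92 M [-1.567  0.111  0.022] rot [ 1.7993e+02 -3.0000e-02  8.6500e+00]
Fpush from moment 6.47
```

Request:
send_rows:
  series:
    - [0,0,0,0,-0.0004,0,-1]

```text
time_s: 13.95
ee_pos: [0.5386, 0.0276, 0.1237]
eef_rot: [3.14, -0.001, 0.151]
force: [-0.4, -8.0, 2.5]
grip_width: 0.0218
```

```bash
python3 -c "
from h import *
st();fm()"
```

```text
t 13.95 adj x,y mm [ 0.3 -7.5] tip z 58.74 Fadj -1.61 -7.83 2.53 M [-1.862  0.08  -0.087] rot [ 1.7992e+02 -3.0000e-02  8.6500e+00]
Fpush from moment 7.72
```

Request:
send_rows:
  series:
    - [0,0,0,0,-0.0004,0,-1]

```text
time_s: 14.05
ee_pos: [0.5386, 0.0279, 0.1238]
eef_rot: [3.14, -0.001, 0.151]
force: [-0.7, -8.9, 3.3]
grip_width: 0.0215
```

```bash
python3 -c "
from h import *
st();fm()"
```

```text
t 14.05 adj x,y mm [ 0.31 -7.26] tip z 58.8 Fadj -1.97 -8.65 3.26 M [-2.11   0.197 -0.046] rot [ 1.799e+02 -4.000e-02  8.650e+00]
Fpush from moment 8.68
```

Request:
send_rows:
  series:
    - [0,0,0,0,-0.0003,0,-1]

```text
time_s: 14.15
ee_pos: [0.5386, 0.0281, 0.1238]
eef_rot: [3.14, -0.001, 0.151]
force: [-0.0, -10.4, 2.9]
grip_width: 0.0217
```

```bash
python3 - <<'E'
from h import *
st();fm()
from station import ctrl
c=ctrl.camera("scene"); cv2.imwrite("pics/p4.png",cv2.resize(c["pixels"][150:220,220:300,::-1],None,fx=8,fy=8,interpolation=cv2.INTER_CUBIC))
E
```

```text
t 14.15 adj x,y mm [ 0.3  -7.06] tip z 58.82 Fadj -1.57 -10.31 2.85 M [-2.289  0.185 -0.051] rot [ 1.7989e+02 -3.0000e-02  8.6500e+00]
Fpush from moment 9.43
```

View pics/p4.png

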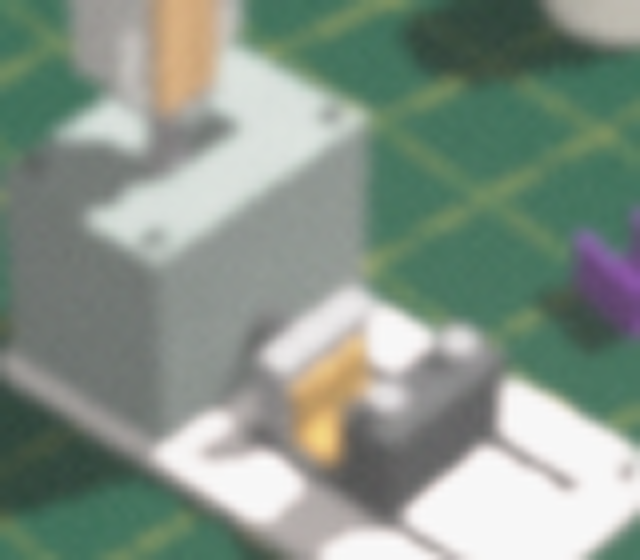

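The picture shows the jaw (290,350) flush against the bracket (320,410), and the bracket against the stop block (380,400). The push climbed steadily from 4.3 to about 9.4 N, which is firm. I back off and lift out.

Request:
send_rows:
  series:
    - [0,0,0,0,0.001,0,-1]
    - [0,0,0,0,0.003,0,-1]
    - [0,0,0,0,0.004,0,-1]
    - [0,0,0,0,0.004,-0.012,-1]
    - [0,0,0,0,0.004,-0.03,-1]
    - [0,0,0,0,0.004,-0.052,-1]
    - [0,0,0,0,0.004,-0.052,-1]
    - [0,0,0,0,0.004,-0.052,-1]

```text
time_s: 15.0
ee_pos: [0.5389, 0.0252, 0.1754]
eef_rot: [-3.142, -0.001, 0.151]
force: [-0.8, -0.5, -1.7]
grip_width: 0.0215
```

```bash
python3 - <<'E'
from h import *
st();plan([.4928,-.2412,.175],-16.45)
from station import ctrl
c=ctrl.camera("scene"); np.savez("done.npz",**c);cv2.imwrite("pics/p5.png",cv2.resize(c["pixels"][100:220,200:320,::-1],None,fx=5,fy=5,interpolation=cv2.INTER_CUBIC))
E
```

```text
t 15.0 adj x,y mm [ 0.16 -9.99] tip z 110.42 Fadj -0.89 -0.36 -1.71 M [-0.002  0.067 -0.015] rot [-1.80e+02 -3.00e-02  8.66e+00]
turn [-1.000e-02 -3.000e-02  2.511e+01] shift [-0.0856  0.2564  0.0004] | t 15.0 pos [0.5389 0.0252 0.1754] yaw [-1.80e+02 -3.00e-02  8.66e+00] F [-0.83 -0.49 -1.71] w 0.0215
```

View pics/p5.png

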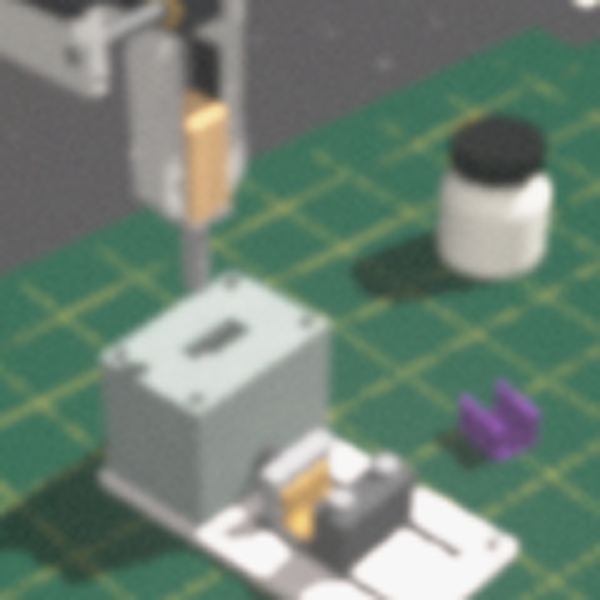

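The bar is out and the clamp still holds (300,490). Back to the stand.

Request:
send_rows:
  series:
    - [0,0,5,-0.014,0.042,0,-1]
    - [0,0,10,-0.028,0.084,0,-1]
    - [0,0,15,-0.042,0.126,0,-1]
    - [0,0,20,-0.056,0.168,0,-1]
    - [0,0,25.1,-0.07,0.21,0,-1]
    - [0,0,25.1,-0.0835,0.25,0,-1]
    - [0,0,25.1,-0.0856,0.2564,0,-1]
    - [0,0,25.1,-0.0856,0.2564,0,-1]

```text
time_s: 15.85
ee_pos: [0.4922, -0.242, 0.1742]
eef_rot: [-3.141, 0.002, -0.289]
force: [-0.2, 0.7, -0.2]
grip_width: 0.0214
```

Request:
send_rows:
  series:
    - [0,0,0,0,0,0,-1]
    - [0,0,0,0,0,0,-1]
    - [0,0,0,0,0,0,-1]

```text
time_s: 16.15
ee_pos: [0.4931, -0.2403, 0.1753]
eef_rot: [-3.141, 0.0, -0.286]
force: [0.6, -0.8, -0.8]
grip_width: 0.0222
```

```bash
python3 - <<'E'
from h import *
plan([.4928,-.2412,.128],-16.45)
from station import ctrl
c=ctrl.camera("scene"); a=load("lift.npz")
g=np.hstack([x["pixels"][130:240,70:170,::-1] for x in(a,c)]); cv2.imwrite("pics/r1.png",cv2.resize(g,None,fx=4,fy=4,interpolation=cv2.INTER_CUBIC))
E
```

```text
turn [-0.01  0.01  0.09] shift [-0.      0.001   0.0473] | t 16.15 pos [ 0.4931 -0.2403  0.1753] yaw [-1.7999e+02  1.0000e-02 -1.6360e+01] F [ 0.62 -0.77 -0.75] w 0.0222
```

View pics/r1.png

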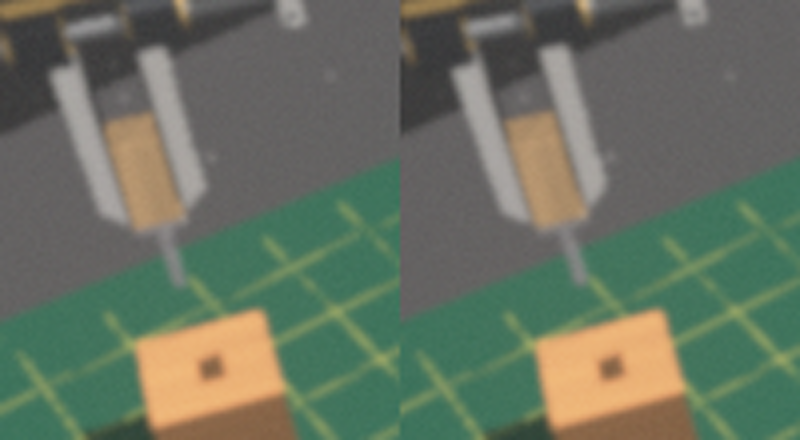

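The two pictures match: the bar sits in the hand as it did after lifting (tip 180,285), above the hole (210,367). Lowering.

Request:
send_rows:
  series:
    - [0,0,0.1,0,0.0009,0,-1]
    - [0,0,0.1,0,0.0009,0.02,-1]
    - [0,0,0.1,0,0.0009,0.04,-1]
    - [0,0,0.1,0,0.0009,0.055,-1]
    - [0,0,0.1,0,0.0009,0.065,-1]
    - [0,0,0.1,0,0.0009,0.065,-1]

```text
time_s: 16.8
ee_pos: [0.4922, -0.2419, 0.1093]
eef_rot: [-3.141, 0.002, -0.289]
force: [-1.0, -0.3, -0.3]
grip_width: 0.0223
```

```bash
python3 - <<'E'
from h import *
plan([.4928,-.2412,.0755],-16.45)
E
```

```text
turn [-0.02  0.1  -0.1 ] shift [ 0.0005 -0.0008  0.0338] | t 16.8 pos [ 0.4922 -0.2419  0.1093] yaw [-1.7998e+02  1.1000e-01 -1.6550e+01] F [-0.95 -0.33 -0.3 ] w 0.0223
```

Request:
send_rows:
  series:
    - [0,0,0,0,0,0.012,-1]
    - [0,0,0,0,0,0.022,-1]
    - [0,0,0,0,0,0.03,-1]
    - [0,0,0,0,0,0.034,-1]
    - [0,0,0,0,0,0.034,-1]
    - [0,0,0,0,0,0.034,-1]

```text
time_s: 17.4
ee_pos: [0.4927, -0.2423, 0.0765]
eef_rot: [3.142, -0.0, -0.289]
force: [-0.2, 0.1, -1.1]
grip_width: 0.0219
```

```bash
python3 - <<'E'
from h import *
plan([.4928,-.2412,.0752],-16.45)
E
```

```text
turn [ 0.   -0.02 -0.1 ] shift [-0.0002 -0.0011  0.0013] | t 17.4 pos [ 0.4927 -0.2423  0.0765] yaw [ 1.800e+02 -2.000e-02 -1.655e+01] F [-0.23  0.11 -1.07] w 0.0219
```

Request:
send_rows:
  series:
    - [0,0,0,0,-0.001,0.0008,-1]
    - [0,0,0,0,-0.001,0.0013,-1]
    - [0,0,0,0,-0.001,0.0013,-1]

```text
time_s: 17.7
ee_pos: [0.4929, -0.2412, 0.0751]
eef_rot: [3.142, -0.0, -0.289]
force: [0.5, 0.3, -1.6]
grip_width: 0.0216
```

Request:
send_rows:
  series:
    - [0,0,0,0,0,0,1]
    - [0,0,0,0,0,0,1]
    - [0,0,0,0,0,0,1]
    - [0,0,0,0,0,0,1]
    - [0,0,0,0,0,0,1]
    - [0,0,0,0,0,0,1]
    - [0,0,0,0,0,0,1]
    - [0,0,0,0,0,0,1]

```text
time_s: 18.5
ee_pos: [0.4928, -0.2412, 0.075]
eef_rot: [3.142, -0.0, -0.289]
force: [0.2, -0.7, 0.1]
grip_width: 0.0824
```

```bash
python3 - <<'E'
from h import *
plan([.4928,-.2412,.0752],-16.45)
E
```

```text
turn [ 0.  -0.  -0.1] shift [-0.0001 -0.     -0.0002] | t 18.5 pos [ 0.4928 -0.2412  0.075 ] yaw [180.    -0.   -16.55] F [ 0.23 -0.73  0.12] w 0.0824
```

Released. I retreat straight up, then aside toward the robot's start side so the view is clear.

Request:
send_rows:
  series:
    - [0,0,0,0,0,-0.02,1]
    - [0,0,0,0,0,-0.06,1]
    - [0,0,0,0,0,-0.1,1]
    - [0,0,0,0,0,-0.13,1]
    - [0,0,0,-0.03,0.04,-0.13,1]
    - [0,0,0,-0.06,0.08,-0.13,1]
    - [0,0,0,-0.1,0.12,-0.13,1]
    - [0,0,0,-0.13,0.16,-0.13,1]

```text
time_s: 19.3
ee_pos: [0.3261, -0.3541, 0.2051]
eef_rot: [3.141, -0.0, -0.288]
force: [0.7, -1.1, 0.5]
grip_width: 0.0937
```

Request:
send_rows:
  series:
    - [0,0,0,-0.03,0.03,0,1]
    - [0,0,0,-0.06,0.06,0,1]
    - [0,0,0,-0.06,0.06,0,1]
    - [0,0,0,-0.06,0.06,0,1]

```text
time_s: 19.7
ee_pos: [0.2529, -0.3945, 0.2051]
eef_rot: [3.142, -0.0, -0.291]
force: [-0.2, -0.3, -1.5]
grip_width: 0.0942
```

```bash
python3 - <<'E'
from h import *
from station import ctrl
for n in("scene","top"):
    c=ctrl.camera(n); np.savez(f"f_{n}.npz",**c)
    cv2.imwrite(f"pics/f_{n}.png",cv2.resize(c["pixels"][:,:,::-1],(768,576),interpolation=cv2.INTER_CUBIC))
    W=cloud(c); V=toadj(W)
    for nm,zr in(("handle",(.092,.108)),("standtop",(.044,.056))):
        m=(abs(W[...,0]-.4925)<.06)&(abs(W[...,1]+.241)<.06)&(W[...,2]>zr[0])&(W[...,2]<zr[1])
        if m.sum()>9: print(n,nm,m.sum(),cv2.minAreaRect(W[m][:,:2].astype(np.float32)),np.median(W[m][:,2]))
    b=c["pixels"].astype(int); brass=(b[...,0]-b[...,2]>60)&(abs(V[...,1])<.03)&(V[...,0]>.03)&(V[...,0]<.1)
    print(n,"brass x",(np.percentile(V[brass][:,0],[2,50,98])*1000).round(1),"y",(np.percentile(V[brass][:,1],[2,50,98])*1000).round(1),"z",(np.percentile(V[brass][:,2],[2,98])*1000).round(1))
    j=(abs(V[...,1])<.018)&(V[...,2]>.033)&(V[...,2]<.045)&(V[...,0]>.033)&(V[...,0]<.07); print("jaw top x",(np.percentile(V[j][:,0],[2,98])*1000).round(1))
E
```

```text
scene handle 120 ((0.49429869651794434, -0.24259252846240997), (0.021586105227470398, 0.02372908964753151), 73.28119659423828) 0.0997426989522482
scene standtop 645 ((0.494590699672699, -0.24139726161956787), (0.06371470540761948, 0.06741498410701752), 73.61697387695312) 0.05029256821471063
scene brass x [54.6 56.9 80.6] y [-24.2  -5.4  13.1] z [ 9.8 36.6]
jaw top x [38.3 54.9]
top handle 102 ((0.4923878014087677, -0.24209453165531158), (0.02200961671769619, 0.02198242023587227), 77.29000091552734) 0.09970139236692557
top standtop 596 ((0.4925507605075836, -0.2410302609205246), (0.06434444338083267, 0.06429743766784668), 73.45576477050781) 0.049997376549550096
top brass x [61.3 71.4 77.7] y [-15.   -1.5  11.5] z [ 6.7 31.4]
jaw top x [43.  52.8]
```

View pics/f_scene.png

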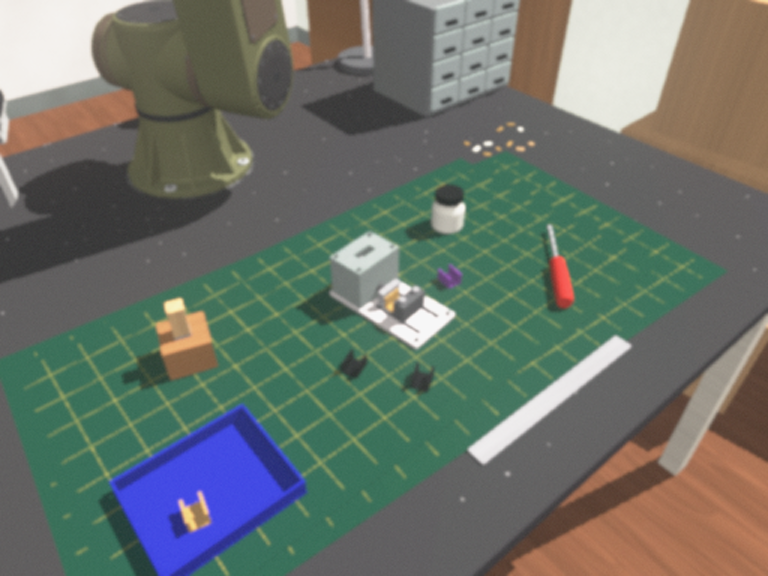

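View pics/f_top.png

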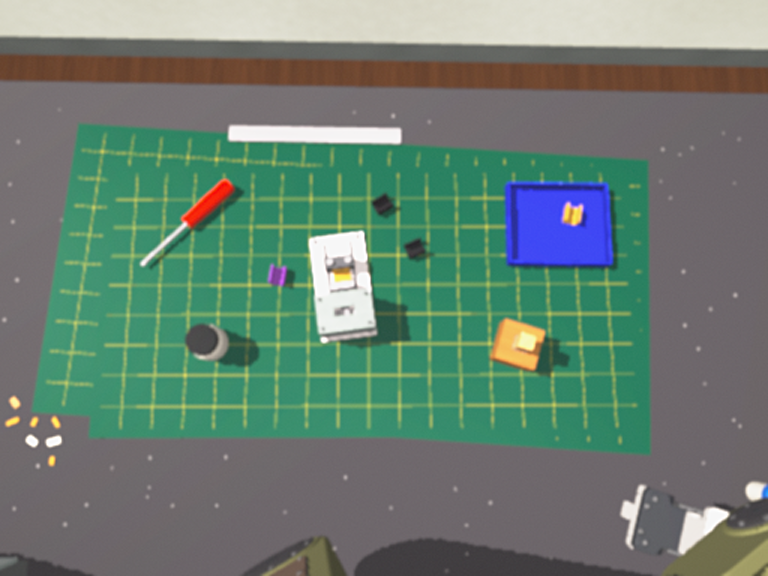

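The bar stands seated in its stand: handle top at 0.0997 m, scene (178,318). The jaw front is at about 53 mm, against the bracket. The jar, tray and screwdriver are at the same pixels as before. Handing in.

```bash
python3 -c "
from station import ctrl
print(ctrl.hand_in())"
```

```text
the job is handed in; nothing more can be done
None
```

I took the bar from its stand and levered the star wheel round in four strokes, about 100° in all. I stopped when the push had climbed steadily from about 4 N to 9.4 N. That is the moment reading; the noisier force reading at that moment was 10.3 N, slightly above the 8–10 N "firm" range but well under the 14 N crush limit. I then put the bar back in its stand, let go and handed in at about 20 s.

**Last checks:**
- **Clamp:** The jaw had moved from about 45 mm to about 53 mm, and in the pictures it sits flush on the brass bracket, with the bracket against the stop block. The jaw's front reads 52.8 mm in the top view and 54.9 mm in the scene view, which is within the camera error of about 2 mm.
- **Bar:** It is seated upright, with its handle top at 99.7 mm against the 100 mm expected. Its yaw in the hole is up to about 4° off the stand's in the top view; the scene view shows no difference.
- **Bystanders:** The jar, tray and screwdriver are where they were, and the gripper is clear of everything.

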